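# Clamp the jar and unscrew its tight cap

### The arm

A 7-joint arm with a two-finger parallel gripper is mounted at the origin on a cart in front of the work surface, level with it; the furniture and walls round the work are solid. World frame = base frame: x ahead of the robot, y to its left, z up, the work surface at z = 0. Lengths are in m, angles in rad, forces in N, time in s.
With the tool pointing down it reaches from about 0.425 to 0.95 m from the base axis. Payload 4.7 kg.
Tool frame: the origin (TCP) lies midway between the tips of the shut fingers; the grasp point (between the pads) lies 19 mm behind it; z points along the fingers, y is the direction in which the jaws open and shut (so a half turn about z gives the same grasp; the last joint's range is limited). The gripper opens to 85 mm and grips with 20 to 120 N. Pads are 22 mm wide; open, the fingers measure 114 mm over their backs; the gripper's body (76 mm by 85 mm) begins 54 mm behind the grasp point. The pads swing forward as they close: fully open they stand 13 mm farther back than shut.
Start: joints at [-1.37, 0.469, -0.049, 1.532, 0.024, 1.141, -0.082], TCP at [0.154, 0.657, 0.231] pointing down, gripper open.
Joint ranges: [-2.59, 2.59], [-0.33, 1.99], [-1.39, 1.29], [0.1, 2.45], [-1.04, 4.18], [0.21, 1.99], [-2.66, 2.66]. Speed limits (rad/s): [2.57, 2.57, 3.14, 3.14, 3.14, 3.14, 3.14].

### API

Orientations are given as a unit quaternion [x, y, z, w].
In Python, from rig import bot gives the robot as it stands. The module is installed in compiled form; this text tells all that it offers.
- The arm moves only by the tool servo_tool, never from a script. Its argument "increments" is a list of rows, each an object with "linear": the shift along the tool's x, y, z in cm, a list of three; "delta_rot": the turn, a rotation vector about the tool's x, y, z in rad, a list of three. A call has 1 to 5 rows; each row is the pose to reach, as a shift and turn from the pose measured when the call began, along the tool's axes at that moment; what a row does not reach only later rows make up. A row lasts 1/8 s, in which the tool goes at most 62.5 mm and 10.7 degrees, less where a joint would pass 70% of its speed; a pose out of reach is approached as far as the arm can. A call with a gripper value outside its range is refused whole. "hand" is the opening, from 0 (shut) to 1 (fully open), set as the call begins (left out, the last holds). The fingers move at their own pace and stop on an object; "newtons" is the grip in N (left out, the last holds). Time passes only in rows, so rows that repeat a pose let the fingers close. It gives the time, the measured TCP pose, the force and the opening at its end, in the units of the state.
- bot.get_obs(): the state, without advancing time (a new reading comes with each control period).
- bot.get_image(name): name is "scene" or "top"; returns the picture (400x640x3 uint8, red, green, blue); there is no depth.
- bot.get_calibration(name): a dict with "K" (3x3 intrinsics, pixels), "extrinsics" (4x4, takes a point from camera to world coordinates). Camera axes: x right, y down, z forward; pixel columns grow to the right and rows downward; lengths in m; the calibration is good to about 2 mm. A picture is of the moment at which its call begins. get_calibration takes no time and is no camera call.
- bot.sign_off(): hands the job in, once; it reports no verdict.
The state is a dict: "clock": time; "q": joint angles; "joint_velocities": joint speeds; "effort": joint torques, N m; "tool_pos": TCP position; "orientation": TCP orientation; "ft_force": force on the tool from outside, world axes, zero at the start; "moment": the same for the moment, N m; "finger_gap": opening from 0.0 (shut) to 1.0 (fully open).
Only numpy, scipy, OpenCV 4.12 (cv2) and the standard library are available. Lean on these libraries where they do the work, as an engineer would, in place of code of your own. Each camera call takes 0.05 s, during which the arm holds its last target.

### The job

Open the square jar. First slide the orange grip of the blue jaw along its track until the jar is clamped firmly between the jaws and cannot turn, then unscrew the tight white cap anticlockwise (seen from above), stopping as soon as its threads let go. Lift the cap straight up, leaving the jar standing in the vice, and finish while still holding it in the gripper, level and about a centimetre clear above the jar's mouth; do not knock the spice jar, tart dish or kitchen timer.

Things in the scene. Friction and masses are not known exactly. Their poses are not given: they have to be found in the camera images.
- vice: Steel jar vice, fixed to the worktop. Base plate 104 x 236 x 10 mm. Origin on the worktop under the place of the clamped jar's axis; z up. The track runs along its y; base from y = -60 to +176 mm. Face of the fixed grey jaw at y = -31 mm; jaw tops 57 mm above the worktop. The blue jaw slides along -y towards it.
- jaw (a joint): Travel of the blue jaw in m: 0 = open (107 mm between the jaws), growing as it slides along the vice's -y; 0.045 = the 62 mm jar is held against the fixed jaw; 0.056 = end of travel. Starts at 0 to 0.018. Stays where it is left; pushing it takes 10 to 13 N, up to 16 N while it pushes the jar along and squares it up.
- jaw_grip (a point): Centre of the top of the blue jaw's orange grip, 90 mm above the worktop: an upright bar 14 mm thick (vice's x), 34 mm long (vice's y, the track), standing 57 mm tall on a 40 mm wide carriage whose top is 33 mm above the worktop. Lies 69 mm from the jaw's face, at vice y = 145 mm minus the jaw's travel.
- jar: Loose amber glass jar, 0.35 to 0.65 kg, on the vice's base plate (10 mm high), a few mm off the fixed jaw, slightly skewed. Square body 62 x 62 x 66 mm, shoulder to 72 mm, neck 39 mm wide to 94 mm. Origin: centre of underside, z up, sides along x and y. A sprung sealing disc (28 mm wide) in the mouth tightens the cap with about 15 N; its top is at 97 mm, at 100 mm with the cap off.
- cap: White round screw cap, 58 mm wide, 26 mm high, 50 g, red stripe on top along its x. Origin: centre of the lower rim, z up. Screwed on, the rim is 74 mm above the jar's underside (84 mm above the worktop). Three lugs under short threads: turned anticlockwise from above (0.15 to 0.4 N m) it rises 1 mm, comes free at about 0.95 rad, lifts straight off at 1.1 to 1.4 rad; do not pass 1.5 (stop at 1.6).
- spice_jar_2: Bystander: glass spice jar with red lid, 47 x 47 x 97 mm, origin under its centre.
- tart_dish: Bystander: fluted metal tart dish, 83 mm wide, 33 mm high, origin under its centre.
- kitchen_timer: Bystander: red and white round kitchen timer, 68 mm wide, 60 mm high, origin under its centre.
Mind the look-alikes: they are no part of the job. Leave any turquoise or yellow look-alike of the cap alone.

How it is judged:
On the way, in this order (a step that is already met when the one before it is completed fails the run):
1. the jaw has closed on the jar, with the cap still screwed tight (value of joint jaw above 0.043 m and angle between the x axis of cap and the x axis of jar, either way round below 0.2 rad and z of cap in the frame of jar below 0.077 m and horizontal distance between jar and vice below 0.015 m), for 0.2 s.
2. the cap is turned on the clamped jar until its threads let go, not yet lifted away (value of joint jaw above 0.043 m and angle between the x axis of cap and the x axis of jar, either way round above 0.9 rad and z of cap in the frame of jar below 0.084 m), for 0.1 s.
At the end, for the whole second after the job is handed in: Jaw still closed (travel over 43 mm); jar upright (0.08 rad) on the base plate (4 mm) within 15 mm of its seat. The fingers hold the cap still, level (0.2 rad), clear of the jar, rim 100 to 130 mm above the jar's underside, centred over it within 15 mm (value of joint jaw above 0.043 m and horizontal distance between jar and vice below 0.015 m and z of jar in the frame of vice below 0.014 m and angle between jar's own z axis and vertical below 0.08 rad and z of cap in the frame of jar between 0.1 and 0.13 m and horizontal distance between cap and jar below 0.015 m and angle between cap's own z axis and vertical below 0.2 rad and contact force between the fingers and cap above 1 N and contact force between cap and jar below 0.2 N and linear speed of cap below 0.02 m/s); the arm keeps its last pose, push and grip.
It fails at once if the jar is lifted off the vice or tipped (z of jar in the frame of vice above 0.022 m or angle between jar's own z axis and vertical above 0.2 rad).
It fails at once if the jar turns round in the vice (over 0.35 rad) (angle between the x axis of jar and the x axis of vice, either way round above 0.35 rad).
It fails at once if the cap is turned on long after its threads let go (over 1.5 rad in all) (angle between the x axis of cap and the x axis of jar, either way round above 1.5 rad).
It fails at once if the spice jar, tart dish or kitchen timer is knocked away (over 30 mm) or over (distance of any of spice_jar_2, tart_dish, kitchen_timer from where it was at the start of the episode above 0.03 m or angle between any of spice_jar_2, tart_dish, kitchen_timer's own z axis and vertical above 0.5 rad).
It also fails if it takes over 54 s, if anything falls off the work surface, if the arm or the gripper's body presses on something with over 40 N, if the wrist force passes 120 N, or if a joint passes its speed limit or range.

## Working session

There is one attempt and no reset: what is moved stays moved. The work goes in short steps, Python scripts to look and compute and a tool call to move; the robot and the scene stay as the last step left them, time stands still between calls to the robot, and variables do not carry over. Pictures are saved under pics/ and viewed, and the job is handed in when it is done.

Besides the shell and the picture viewer there is one more tool, called after "Emit:" in YAML: its name, and indented under it one key for each argument. servo_tool: Moves the arm, as the interface text tells. Its arguments: {"type":"object","properties":{"increments":{"type":"array"},"hand":{"type":"number"},"newtons":{"type":"number"}},"required":["increments"]}

```bash
mkdir -p pics; python3 - <<'E'
from rig import bot
import cv2,numpy as np
o=bot.get_obs();print({k:np.round(v,3) for k,v in o.items()})
for n in("scene","top"):
    im=bot.get_image(n);cv2.imwrite(f"pics/{n}0.png",im[:,:,::-1])
    c=bot.get_calibration(n);print(n,np.round(c["K"],1).tolist(),np.round(c["extrinsics"],3).tolist())
E
```

```text
{'clock': np.float64(0.0), 'q': array([-1.37 ,  0.469, -0.049,  1.534,  0.024,  1.141, -0.082]), 'joint_velocities': array([-0.002, -0.001, -0.002,  0.   ,  0.   ,  0.   , -0.001]), 'effort': array([ 1.0000e-03, -5.1031e+01, -4.7000e-02, -2.3772e+01,  1.1000e-02,
        8.0000e-03, -0.0000e+00]), 'tool_pos': array([0.154, 0.657, 0.23 ]), 'orientation': array([ 0.115,  0.993, -0.001, -0.   ]), 'ft_force': array([ 0.753, -0.314, -0.144]), 'moment': array([0.035, 0.015, 0.013]), 'finger_gap': np.float64(0.998)}
scene [[484.5, 0.0, 323.5], [0.0, 484.5, 193.1], [0.0, 0.0, 1.0]] [[0.565, -0.412, 0.715, -0.65], [-0.825, -0.277, 0.492, -0.8], [-0.005, -0.868, -0.496, 0.924], [0.0, 0.0, 0.0, 1.0]]
top [[451.9, 0.0, 309.6], [0.0, 451.9, 199.6], [0.0, 0.0, 1.0]] [[0.003, -0.988, 0.156, 0.324], [-1.0, -0.004, -0.003, 0.019], [0.004, -0.156, -0.988, 1.483], [0.0, 0.0, 0.0, 1.0]]
```

View pics/scene0.png

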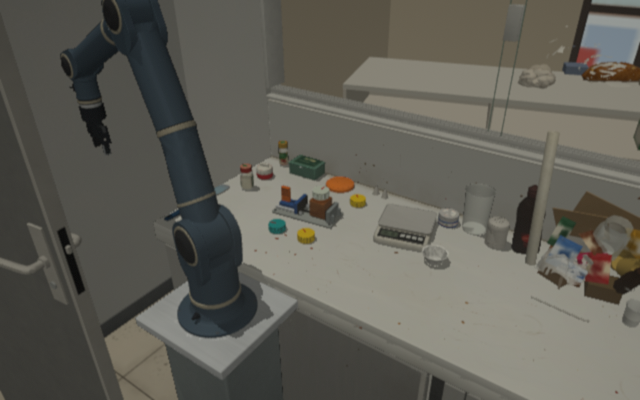

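View pics/top0.png

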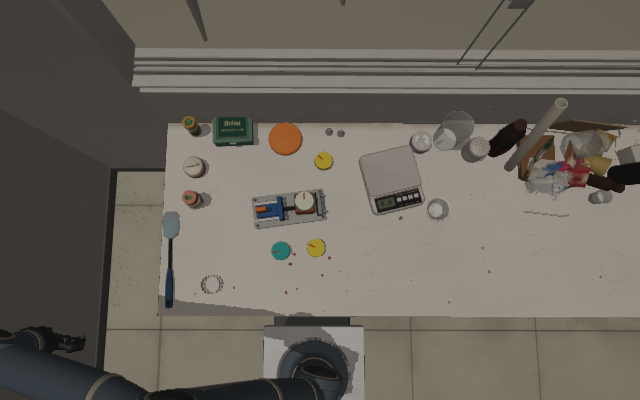

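The vice is at about (252–326, 190–228) in the top view, with the white cap at (304,201) and the orange grip at (262,209). The look-alike caps are turquoise (281,251), yellow (316,247) and yellow (323,160). The white one on the amber jar in the vice fits the description. I'll confirm it in an enlarged crop.

```bash
python3 - <<'E'
import cv2,numpy as np
a=cv2.imread("pics/top0.png")[170:250,240:345];b=cv2.imread("pics/scene0.png")[165:245,255:360]
cv2.imwrite("pics/crop0.png",np.vstack([cv2.resize(a,None,fx=3.7*2*.5*1,fy=3.7,interpolation=cv2.INTER_CUBIC),cv2.resize(b,None,fx=3.7,fy=3.7,interpolation=cv2.INTER_CUBIC)]))
E
```

```text
(no output)
```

View pics/crop0.png

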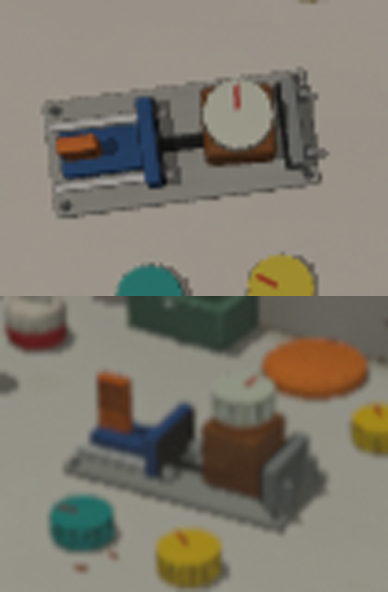

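```bash
cat > h.py <<'E'
import cv2,numpy as np
from rig import bot
def ray(n,uv,z):
    c=bot.get_calibration(n);K=np.array(c["K"]);T=np.array(c["extrinsics"])
    d=T[:3,:3]@np.linalg.inv(K)@np.array([uv[0],uv[1],1.]);o=T[:3,3];return o+d*(z-o[2])/d[2]
def proj(n,p):
    c=bot.get_calibration(n);K=np.array(c["K"]);T=np.linalg.inv(np.array(c["extrinsics"]))
    q=K@(T[:3,:3]@np.array(p)+T[:3,3]);return q[:2]/q[2]
def blobs(im,lo,hi,box,mina=8):
    hsv=cv2.cvtColor(im,cv2.COLOR_BGR2HSV);m=cv2.inRange(hsv,lo,hi);x0,y0,x1,y1=box
    k=np.zeros_like(m);k[y0:y1,x0:x1]=m[y0:y1,x0:x1]
    n,l,s,c=cv2.connectedComponentsWithStats(k);return [(s[i].tolist(),c[i],k*(l==i)) for i in range(1,n) if s[i][4]>=mina],hsv
E
python3 - <<'E'
from h import *
t=cv2.imread("pics/top0.png")
for nm,uv in dict(TL=(43,103),BL=(57,217),TR=(305,70),BR=(320,182)).items():
    print(nm,np.round(ray("top",(uv[0]/3.7+240-.4,uv[1]/3.7+170-.4),.01),4))
box=(250,185,330,232)
for nm,lo,hi,z in(("grip",(5,120,150),(15,255,255),.09),("blue",(100,110,40),(125,255,255),.033),):
    b,h=blobs(t,lo,hi,box)
    for s,c,m in b: 
        r=cv2.minAreaRect(np.argwhere(m)[:,::-1].astype(np.float32)); print(nm,s,np.round(c,1),np.round(r[0],1),np.round(r[1],1),round(r[2]),np.round(ray("top",c,z),4))
b,h=blobs(t,(0,0,130),(60,70,255),(292,187,318,214))
for s,c,m in b: print("cap",s,c,ray("top",c,.11))
print(h[192:215:2,290:320:2].tolist()[2])
s_=cv2.imread("pics/scene0.png")
b,h=blobs(s_,(3,120,120),(18,255,255),(275,175,300,215))
for s,c,m in b: print("scene grip",s,c)
E
```

```text
TL [0.5634 0.2067 0.01  ]
BL [0.4616 0.1919 0.01  ]
TR [ 0.5943 -0.0271  0.01  ]
BR [ 0.4935 -0.0402  0.01  ]
grip [256, 208, 9, 3, 21] [259.6 208.7] [260. 209.] [2. 8.] 90 [0.515  0.1697 0.09  ]
blue [257, 197, 27, 24, 276] [273.1 209.9] [269.1 209.7] [23.3 25.6] 83 [0.519 0.132 0.033]
cap [292, 187, 26, 23, 346] [303.4566474  197.15317919] [0.54870674 0.03326627 0.11      ]
[[24, 22, 118], [21, 22, 118], [13, 99, 90], [27, 31, 146], [27, 30, 153], [28, 29, 152], [26, 29, 152], [3, 146, 140], [27, 30, 152], [27, 30, 152], [28, 29, 152], [16, 76, 118], [17, 37, 48], [30, 11, 93], [30, 10, 100]]
scene grip [282, 186, 7, 3, 14] [285.         186.92857143]
```

```bash
cat >> h.py <<'E'
VO=np.array([.5359,.0253,0]);VX=np.array([.991,.1335,0]);VY=np.array([-.1335,.991,0])
def v(x,y,z): return VO+x*VX+y*VY+np.array([0,0,z])
def tov(p): d=np.array(p)-VO;return np.round([d@VX*1e3,d@VY*1e3],1)
E
python3 - <<'E'
from h import *
t=cv2.imread("pics/top0.png");s=cv2.imread("pics/scene0.png")
b,h=blobs(t,(0,60,60),(20,255,255),(250,200,272,216))
for st,c,m in b: print("grip all",st,c, "hsv V", h[204:214,254:270,2].tolist())
b,h=blobs(t,(0,0,132),(60,255,255),(292,186,318,216))
for st,c,m in b:
    (cc,r)=cv2.minEnclosingCircle(np.argwhere(m)[:,::-1].astype(np.float32));p=ray("top",cc,.11);print("cap",st,c,cc,r,p,tov(p))
for tr in(0,.006,.012,.018):
    for n in("top","scene"): print(tr,n,[np.round(proj(n,v(dx,145e-3-tr+dy,.09)),1).tolist() for dx,dy in((-.007,-.017),(-.007,.017),(.007,.017),(.007,-.017))])
big=cv2.resize(s[180:220,272:312],None,fx=12,fy=12,interpolation=cv2.INTER_NEAREST);big2=cv2.resize(t[185:225,248:288],None,fx=12,fy=12,interpolation=cv2.INTER_NEAREST)
cv2.imwrite("pics/crop1.png",cv2.resize(np.hstack([big,big2]),(800,400)))
E
```

```text
grip all [255, 206, 12, 7, 60] [260.4        208.83333333] hsv V [[151, 155, 156, 157, 156, 149, 127, 115, 101, 95, 79, 74, 82, 85, 82, 88], [107, 96, 79, 75, 78, 80, 77, 86, 97, 90, 89, 90, 91, 90, 91, 92], [115, 97, 88, 90, 73, 72, 58, 68, 91, 103, 132, 73, 92, 93, 93, 93], [119, 97, 126, 131, 136, 140, 144, 144, 143, 144, 149, 100, 59, 93, 94, 70], [119, 142, 150, 152, 153, 153, 154, 154, 153, 153, 153, 122, 67, 66, 68, 62], [117, 142, 155, 156, 155, 156, 156, 156, 156, 156, 155, 132, 69, 49, 61, 62], [119, 138, 155, 154, 150, 145, 144, 135, 117, 93, 84, 70, 61, 43, 61, 61], [121, 113, 95, 80, 77, 71, 71, 65, 60, 51, 44, 41, 63, 43, 60, 61], [120, 119, 63, 44, 55, 51, 51, 54, 52, 63, 57, 55, 53, 86, 89, 90], [121, 119, 92, 58, 53, 52, 50, 68, 88, 89, 89, 89, 89, 93, 93, 94]]
cap [292, 186, 26, 24, 382] [303.53141361 196.35340314] (304.5, 194.2391357421875) 14.971176147460938 [0.55781578 0.0301005  0.11      ] [22.4  1.8]
0 top [[265.5, 209.7], [254.6, 211.2], [254.1, 206.7], [265.0, 205.3]]
0 scene [[288.1, 188.1], [279.8, 186.0], [281.9, 184.3], [290.1, 186.3]]
0.006 top [[267.4, 209.5], [256.5, 210.9], [256.0, 206.5], [266.9, 205.1]]
0.006 scene [[289.6, 188.4], [281.3, 186.4], [283.3, 184.7], [291.5, 186.7]]
0.012 top [[269.3, 209.2], [258.5, 210.7], [258.0, 206.2], [268.8, 204.8]]
0.012 scene [[291.0, 188.8], [282.7, 186.7], [284.8, 185.0], [293.0, 187.1]]
0.018 top [[271.3, 209.0], [260.4, 210.4], [259.9, 206.0], [270.7, 204.6]]
0.018 scene [[292.5, 189.1], [284.2, 187.1], [286.2, 185.4], [294.5, 187.4]]
```

View pics/crop1.png

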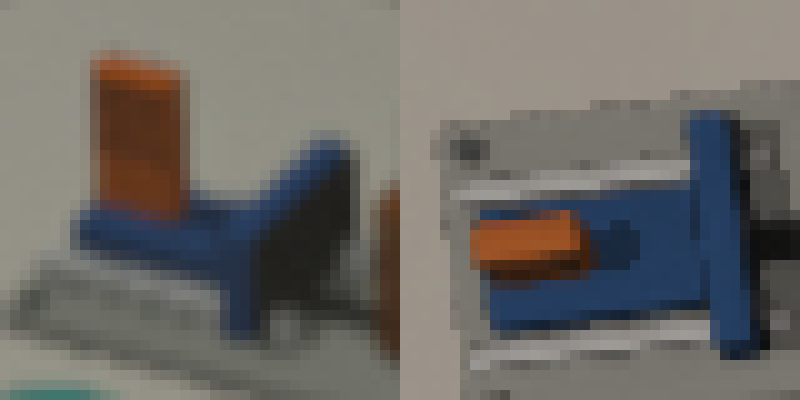

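```bash
cat >> h.py <<'E'
from scipy.spatial.transform import Rotation as R
def plan(p,head,n=5,dz=None):
    """increments to world p with tool z down, tool y heading head (mod pi)"""
    o=bot.get_obs();Rc=R.from_quat(o["orientation"]);yc=Rc.apply([0,1,0]);hc=np.arctan2(yc[1],yc[0])
    head=hc+(head-hc+np.pi/2)%np.pi-np.pi/2
    y=np.array([np.cos(head),np.sin(head),0]);z=np.array([0,0,-1.]);x=np.cross(y,z)
    Rt=R.from_matrix(np.c_[x,y,z]);l=Rc.inv().apply(np.array(p)-o["tool_pos"])*100;r=(Rc.inv()*Rt).as_rotvec()
    print("t",round(float(o["clock"]),2),"tcp",np.round(o["tool_pos"],4),"F",np.round(o["ft_force"],1),"M",np.round(o["moment"],2),"gap",round(float(o["finger_gap"]),3),"q",np.round(o["q"],2))
    print("total lin cm",np.round(l,2),"rot",np.round(r,3), "head",round(hc,3),"rows>=",max(np.linalg.norm(l)/6.25,np.linalg.norm(r)/.187))
E
python3 - <<'E'
from h import *
plan([.516,.169,.17],.134)
E
```

```text
t 0.1 tcp [0.1536 0.6567 0.2304] F [-1.  -1.   0.5] M [-0.02  0.03 -0.05] gap 1.0 q [-1.37  0.47 -0.05  1.53  0.02  1.14 -0.08]
total lin cm [-46.4  -39.23   6.11] rot [-2.000e-03  1.000e-03  1.207e+00] head 1.341 rows>= 9.770045449114923
```

Emit:
servo_tool:
  increments:
    - {"linear": [-4, -3.4, 0], "delta_rot": [0, 0, 0.11]}
    - {"linear": [-8.4, -7.1, 0.3], "delta_rot": [0, 0, 0.22]}
    - {"linear": [-12.8, -10.8, 0.6], "delta_rot": [0, 0, 0.33]}
    - {"linear": [-17.2, -14.5, 0.9], "delta_rot": [0, 0, 0.44]}
    - {"linear": [-21.6, -18.2, 1.2], "delta_rot": [0, 0, 0.55]}
  hand: 1

```text
clock: 0.72
tool_pos: [0.3233, 0.4285, 0.2184]
orientation: [0.382, 0.924, -0.001, 0.0]
ft_force: [0.7, 0.6, 0.6]
finger_gap: 0.998
```

```bash
python3 - <<'E'
from h import *
plan([.516,.169,.17],.134)
E
```

```text
t 0.72 tcp [0.3233 0.4285 0.2184] F [0.7 0.6 0.6] M [ 0.   -0.1  -0.01] gap 0.998 q [-1.11  0.26  0.13  1.88 -0.04  1.01 -0.18]
total lin cm [-31.96  -4.78   4.88] rot [-0.001  0.002  0.653] head 0.787 rows>= 5.2284191994044225
```

Emit:
servo_tool:
  increments:
    - {"linear": [-6, -0.9, 0.8], "delta_rot": [0, 0, 0.13]}
    - {"linear": [-12, -1.8, 1.7], "delta_rot": [0, 0, 0.26]}
    - {"linear": [-18, -2.7, 2.6], "delta_rot": [0, 0, 0.39]}
    - {"linear": [-24, -3.6, 3.5], "delta_rot": [0, 0, 0.52]}
    - {"linear": [-29.5, -4.4, 4.4], "delta_rot": [0, 0, 0.653]}

```text
clock: 1.35
tool_pos: [0.5021, 0.1871, 0.1745]
orientation: [0.66, 0.751, -0.001, 0.001]
ft_force: [0.9, 0.6, -0.0]
finger_gap: 1.0
```

Emit:
servo_tool:
  increments:
    - {"linear": [0, 0, 0], "delta_rot": [0, 0, 0]}

```text
clock: 1.48
tool_pos: [0.5039, 0.182, 0.1738]
orientation: [0.663, 0.748, -0.002, 0.001]
ft_force: [-0.2, 1.1, 0.7]
finger_gap: 1.0
```

```bash
python3 - <<'E'
from h import *
plan([.516,.169,.05],.134)
E
```

```text
t 1.48 tcp [0.5039 0.182  0.1738] F [-0.2  1.1  0.7] M [0.02 0.01 0.06] gap 1.0 q [-0.75  0.32  0.39  1.94 -0.15  0.91 -0.16]
total lin cm [-1.38  1.06 12.38] rot [-0.001  0.005 -0.014] head 0.12 rows>= 2.0009114719247405
```

Emit:
servo_tool:
  increments:
    - {"linear": [-1.38, 1.06, 3], "delta_rot": [0, 0.005, -0.014]}
    - {"linear": [-1.38, 1.06, 5.5], "delta_rot": [0, 0.005, -0.014]}
    - {"linear": [-1.38, 1.06, 7], "delta_rot": [0, 0.005, -0.014]}
    - {"linear": [-1.38, 1.06, 7], "delta_rot": [0, 0.005, -0.014]}

```text
clock: 1.98
tool_pos: [0.5149, 0.1699, 0.1029]
orientation: [0.657, 0.754, -0.001, -0.001]
ft_force: [-0.2, 0.0, 0.5]
finger_gap: 1.001
```

```bash
python3 - <<'E'
from h import *
plan([.516,.169,.05],.134)
im=bot.get_image("top")[:,:,::-1];s=bot.get_image("scene")[:,:,::-1]
cv2.imwrite("pics/c2.png",np.hstack([cv2.resize(im[150:250,230:330],(400,400)),cv2.resize(s[140:240,250:350],(400,400))]))
E
```

```text
t 1.98 tcp [0.5149 0.1699 0.1029] F [-0.2  0.   0.5] M [-0.03  0.02  0.04] gap 1.001 q [-0.68  0.42  0.36  1.99 -0.21  0.77 -0.06]
total lin cm [-0.11  0.12  5.29] rot [-0.004  0.     0.002] head 0.136 rows>= 0.8469785830743091
```

View pics/c2.png

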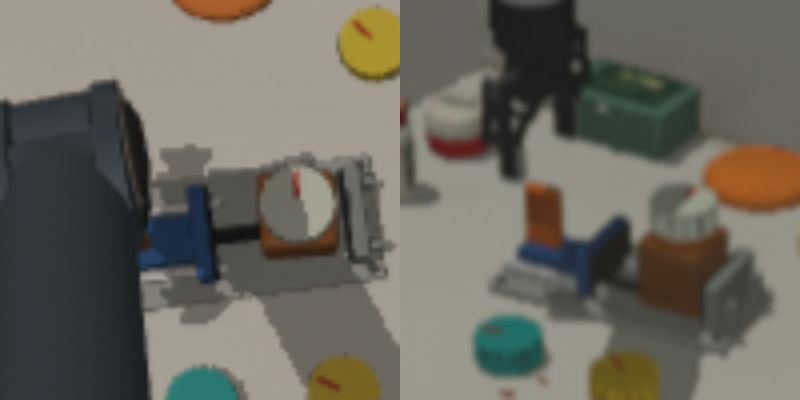

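Left, the arm hides the grip in the top view. Right, the finger tips at about (512,175) and (567,135) straddle the grip top at (543,187), so I'll descend and close.

Emit:
servo_tool:
  increments:
    - {"linear": [-0.1, 0.1, 2.5], "delta_rot": [0, 0, 0]}
    - {"linear": [-0.1, 0.1, 4.5], "delta_rot": [0, 0, 0]}
    - {"linear": [-0.1, 0.1, 5.3], "delta_rot": [0, 0, 0]}
    - {"linear": [-0.1, 0.1, 5.3], "delta_rot": [0, 0, 0]}

```text
clock: 2.58
tool_pos: [0.5176, 0.1695, 0.0518]
orientation: [0.657, 0.753, 0.0, -0.0]
ft_force: [1.2, 0.2, -0.1]
finger_gap: 0.999
```

Emit:
servo_tool:
  increments:
    - {"linear": [0, 0, 0], "delta_rot": [0, 0, 0]}
    - {"linear": [0, 0, 0], "delta_rot": [0, 0, 0]}
    - {"linear": [0, 0, 0], "delta_rot": [0, 0, 0]}
    - {"linear": [0, 0, 0], "delta_rot": [0, 0, 0]}
    - {"linear": [0, 0, 0], "delta_rot": [0, 0, 0]}
  hand: 0
  newtons: 70

```text
clock: 3.2
tool_pos: [0.5144, 0.1691, 0.0518]
orientation: [0.657, 0.754, -0.002, -0.003]
ft_force: [-8.2, -0.5, 8.5]
finger_gap: 0.153
```

```bash
python3 - <<'E'
from h import *
o=bot.get_obs();plan(o["tool_pos"]-.046*VY,.134)
print(tov(o["tool_pos"]))
E
```

```text
t 3.2 tcp [0.5144 0.1691 0.0518] F [-8.2 -0.5  8.5] M [-0.16  1.29 -0.04] gap 0.153 q [-0.65  0.5   0.33  2.02 -0.26  0.67 -0.02]
total lin cm [-4.6  -0.01 -0.01] rot [-0.007 -0.001  0.002] head 0.136 rows>= 0.7359643951387868
[ -2.1 145.4]
```

Emit:
servo_tool:
  increments:
    - {"linear": [-0.7, 0, 0], "delta_rot": [0, 0, 0]}
    - {"linear": [-1.4, 0, 0], "delta_rot": [0, 0, 0]}
    - {"linear": [-2.1, 0, 0], "delta_rot": [0, 0, 0]}
    - {"linear": [-2.8, 0, 0], "delta_rot": [0, 0, 0]}
    - {"linear": [-3.4, 0, 0], "delta_rot": [0, 0, 0]}

```text
clock: 3.82
tool_pos: [0.5184, 0.1396, 0.0519]
orientation: [0.656, 0.754, -0.001, -0.004]
ft_force: [-2.2, 8.6, 0.8]
finger_gap: 0.151
```

```bash
python3 - <<'E'
from h import *
o=bot.get_obs();plan(v(-.002,.100,.052),.134)
print(tov(o["tool_pos"]),o["ft_force"]@VY)
s=bot.get_image("scene")[:,:,::-1];cv2.imwrite("pics/c3.png",cv2.resize(s[140:240,250:350],(600,600)))
E
```

```text
t 3.83 tcp [0.5184 0.1396 0.0519] F [-2.2  8.6  0.8] M [ 1.4   0.09 -0.23] gap 0.151 q [-0.59  0.49  0.32  2.03 -0.26  0.66  0.04]
total lin cm [-1.56 -0.   -0.02] rot [-0.006 -0.006  0.005] head 0.139 rows>= 0.24941754230285057
[ -2.1 115.6] 8.776750176125029
```

View pics/c3.png

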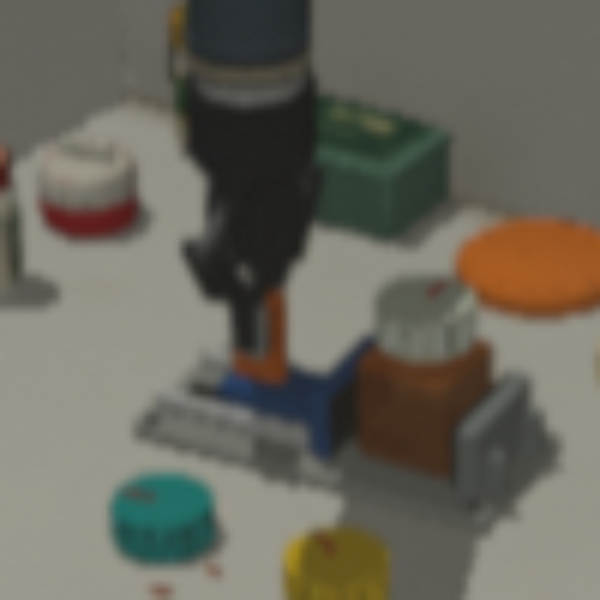

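The jaw (face at about (345,390)) is following the fingers and is nearly at the jar. I'll keep pushing and watch the force.

Emit:
servo_tool:
  increments:
    - {"linear": [-0.5, 0, 0], "delta_rot": [0, 0, 0]}
    - {"linear": [-0.9, 0, 0], "delta_rot": [0, 0, 0]}
    - {"linear": [-1.2, 0, 0], "delta_rot": [0, 0, 0]}
    - {"linear": [-1.5, 0, 0], "delta_rot": [0, 0, 0]}

```text
clock: 4.38
tool_pos: [0.5199, 0.1286, 0.0519]
orientation: [0.656, 0.755, 0.001, -0.006]
ft_force: [-2.5, 10.2, 0.2]
finger_gap: 0.155
```

Emit:
servo_tool:
  increments:
    - {"linear": [-0.4, 0, 0], "delta_rot": [0, 0, 0]}
    - {"linear": [-0.4, 0, 0], "delta_rot": [0, 0, 0]}

```text
clock: 4.62
tool_pos: [0.52, 0.1284, 0.052]
orientation: [0.655, 0.755, 0.002, -0.008]
ft_force: [-2.9, 8.7, 0.6]
finger_gap: 0.152
```

```bash
python3 - <<'E'
from h import *
o=bot.get_obs();plan(v(-.002,.100,.052),.134)
print(tov(o["tool_pos"]),o["ft_force"]@VY)
E
```

```text
t 4.62 tcp [0.52   0.1284 0.052 ] F [-2.9  8.7  0.6] M [ 1.12 -0.1  -0.4 ] gap 0.152 q [-0.56  0.49  0.32  2.03 -0.27  0.66  0.08]
total lin cm [-0.43  0.   -0.01] rot [-0.006 -0.015  0.007] head 0.141 rows>= 0.09437051796188171
[ -2.  104.3] 9.010049013535763
```

Emit:
servo_tool:
  increments:
    - {"linear": [-0.6, 0, 0], "delta_rot": [0, 0, 0]}
    - {"linear": [-0.8, 0, 0], "delta_rot": [0, 0, 0]}
    - {"linear": [-1.0, 0, 0], "delta_rot": [0, 0, 0]}
    - {"linear": [-1.0, 0, 0], "delta_rot": [0, 0, 0]}

```text
clock: 5.12
tool_pos: [0.5203, 0.1257, 0.0519]
orientation: [0.654, 0.756, 0.005, -0.011]
ft_force: [-4.1, 15.2, 0.1]
finger_gap: 0.153
```

```bash
python3 - <<'E'
from h import *
o=bot.get_obs();plan(v(-.002,.100,.052),.134)
print(tov(o["tool_pos"]),o["ft_force"]@VY)
E
```

```text
t 5.12 tcp [0.5203 0.1257 0.0519] F [-4.1 15.2  0.1] M [ 2.34  0.17 -0.5 ] gap 0.153 q [-0.54  0.49  0.31  2.03 -0.27  0.66  0.1 ]
total lin cm [-0.16  0.   -0.01] rot [-0.007 -0.023  0.01 ] head 0.144 rows>= 0.13858009563216914
[ -2.  101.6] 15.608977291860487
```

Emit:
servo_tool:
  increments:
    - {"linear": [-1.0, 0, 0], "delta_rot": [0, 0, 0]}
    - {"linear": [-1.3, 0, 0], "delta_rot": [0, 0, 0]}
    - {"linear": [-1.6, 0, 0], "delta_rot": [0, 0, 0]}
    - {"linear": [-1.6, 0, 0], "delta_rot": [0, 0, 0]}

```text
clock: 5.62
tool_pos: [0.5203, 0.1256, 0.052]
orientation: [0.651, 0.758, 0.011, -0.018]
ft_force: [-7.0, 31.4, 0.8]
finger_gap: 0.156
```

```bash
python3 - <<'E'
from h import *
o=bot.get_obs();plan(v(-.002,.100,.052),.134)
print(tov(o["tool_pos"]),o["ft_force"]@VY)
s=bot.get_image("scene")[:,:,::-1];cv2.imwrite("pics/c4.png",cv2.resize(s[160:240,270:350],(600,600)))
E
```

```text
t 5.62 tcp [0.5203 0.1256 0.052 ] F [-7.  31.4  0.8] M [ 5.86  0.67 -0.85] gap 0.156 q [-0.52  0.49  0.29  2.03 -0.29  0.66  0.12]
total lin cm [-0.15  0.   -0.01] rot [-0.007 -0.041  0.018] head 0.152 rows>= 0.23952160848119006
[ -2.1 101.5] 32.10392041535564
```

View pics/c4.png

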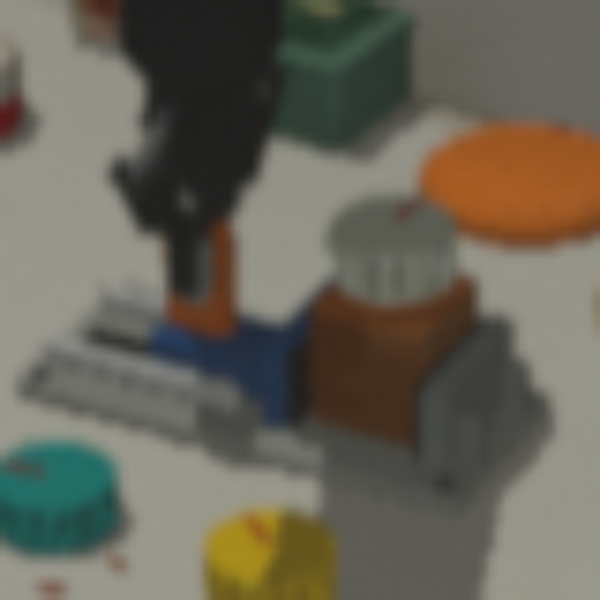

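The jaw has stalled against the jar at 32 N. I'll push once more to make the clamp firm.

Emit:
servo_tool:
  increments:
    - {"linear": [-1.6, 0, 0], "delta_rot": [0, 0, 0]}
    - {"linear": [-2.0, 0, 0], "delta_rot": [0, 0, 0]}
    - {"linear": [-2.2, 0, 0], "delta_rot": [0, 0, 0]}
    - {"linear": [-2.2, 0, 0], "delta_rot": [0, 0, 0]}

```text
clock: 6.18
tool_pos: [0.5203, 0.1254, 0.052]
orientation: [0.647, 0.762, 0.018, -0.028]
ft_force: [-8.6, 41.8, 2.5]
finger_gap: 0.16
```

```bash
python3 - <<'E'
from h import *
o=bot.get_obs();plan(v(-.002,.1015,.052),.134)
print(tov(o["tool_pos"]),o["ft_force"]@VY)
E
```

```text
t 6.17 tcp [0.5203 0.1254 0.052 ] F [-8.6 41.8  2.5] M [ 8.15  1.04 -1.06] gap 0.16 q [-0.49  0.49  0.27  2.03 -0.31  0.67  0.16]
total lin cm [0.02 0.01 0.  ] rot [-0.01  -0.065  0.028] head 0.162 rows>= 0.3811810275758222
[ -2.1 101.3] 42.52204160143682
```

Emit:
servo_tool:
  increments:
    - {"linear": [-1.2, 0, 0], "delta_rot": [0, -0.02, 0.01]}
    - {"linear": [-0.5, 0, 0], "delta_rot": [0, -0.04, 0.02]}
    - {"linear": [-0.2, 0, 0], "delta_rot": [0, -0.06, 0.028]}
    - {"linear": [-0.2, 0, 0], "delta_rot": [0, -0.06, 0.028]}

```text
clock: 6.68
tool_pos: [0.5204, 0.1244, 0.0519]
orientation: [0.658, 0.753, -0.002, -0.005]
ft_force: [-1.5, 3.5, -0.7]
finger_gap: 0.156
```

Emit:
servo_tool:
  increments:
    - {"linear": [0, 0, 0], "delta_rot": [0, 0, 0]}
    - {"linear": [0, 0, 0], "delta_rot": [0, 0, 0]}
    - {"linear": [0, 0, 0], "delta_rot": [0, 0, 0]}
    - {"linear": [0, 0, 0], "delta_rot": [0, 0, 0]}
    - {"linear": [0, 0, 0], "delta_rot": [0, 0, 0]}
  hand: 1

```text
clock: 7.3
tool_pos: [0.5205, 0.1242, 0.0519]
orientation: [0.658, 0.753, -0.002, -0.005]
ft_force: [-1.1, 0.8, 0.3]
finger_gap: 1.002
```

```bash
python3 - <<'E'
from h import *
o=bot.get_obs();plan(v(-.002,.1015,.18),.134)
print(tov(o["tool_pos"]),o["ft_force"]@VY)
E
```

```text
t 7.3 tcp [0.5205 0.1242 0.0519] F [-1.1  0.8  0.3] M [0.   0.01 0.05] gap 1.002 q [-0.56  0.49  0.33  2.03 -0.26  0.66  0.07]
total lin cm [  0.22  -0.12 -12.81] rot [-0.01  -0.005  0.001] head 0.135 rows>= 2.050058689780103
[ -2.1 100. ] 0.8958171488824992
```

Emit:
servo_tool:
  increments:
    - {"linear": [0, 0, -4], "delta_rot": [0, 0, 0]}
    - {"linear": [0, 0, -8], "delta_rot": [0, 0, 0]}
    - {"linear": [1, 0, -12], "delta_rot": [0, 0, 0]}
    - {"linear": [5, 0, -13], "delta_rot": [0, 0, 0]}
    - {"linear": [8, 0, -13], "delta_rot": [0, 0, 0]}

```text
clock: 7.92
tool_pos: [0.5115, 0.2046, 0.1838]
orientation: [0.658, 0.753, -0.0, -0.005]
ft_force: [-1.0, -0.4, -0.3]
finger_gap: 0.996
```

```bash
python3 - <<'E'
from h import *
t=bot.get_image("top")[:,:,::-1];s=bot.get_image("scene")[:,:,::-1]
cv2.imwrite("pics/t5.png",t);cv2.imwrite("pics/s5.png",s)
cv2.imwrite("pics/c5.png",np.hstack([cv2.resize(t[170:240,260:330],(400,400),interpolation=cv2.INTER_CUBIC),cv2.resize(s[165:235,280:350],(400,400),interpolation=cv2.INTER_CUBIC)]))
E
```

```text
(no output)
```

View pics/c5.png

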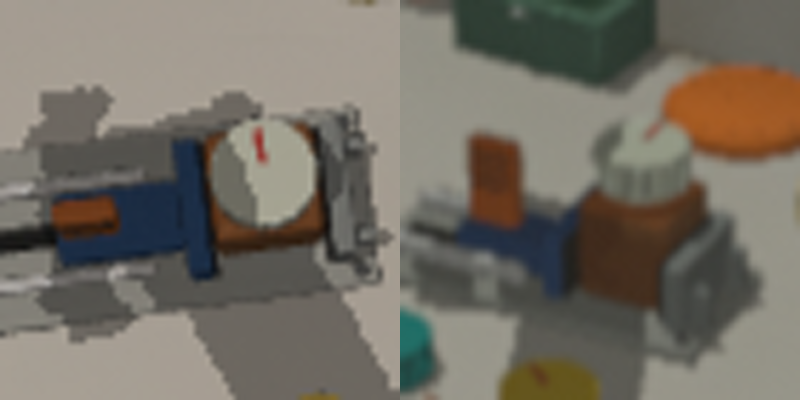

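The jar is now flush between the blue and grey jaws. In the left crop the cap's disc spans columns 211–320 and rows 115–226, and its stripe points up. Next I'll work out the cap position from both views.

```bash
python3 - <<'E'
from h import *
p=ray("top",(306.1,199.2),.11);print("cap top view",p,tov(p))
# scene: top ellipse centre: crop approx cols 600-692, rows 112-172 ; 
c=((646)/5.714+280-.4-400/5.714, 143/5.714+165-.4);q=ray("scene",c,.11);print("scene",c,q,tov(q))
print("pred seat",VO, proj("top",VO+[0,0,.11]),proj("scene",VO+[0,0,.11]))
# stripe
t=cv2.imread("pics/t5.png");b,h=blobs(t,(0,90,80),(8,255,255),(298,188,314,208),2)
for s,cc,m in b: print("stripe",s,cc,ray("top",cc,.11))
b,h=blobs(t,(5,110,100),(15,255,255),(264,200,285,215),4)
for s,cc,m in b: print("grip",s,cc,tov(ray("top",cc,.09)))
plan([.536,.025,.17],-0.5)
E
```

```text
cap top view [0.54235948 0.02510282 0.11      ] [ 6.4 -1.1]
scene (322.6521526076304, 189.6262513125656) [0.5413302  0.02308717 0.11      ] [ 5.1 -2.9]
pred seat [0.5359 0.0253 0.    ] [306.02654973 201.27550213] [321.22132126 190.09548304]
stripe [304, 192, 3, 6, 9] [304.88888889 194.55555556] [0.55683176 0.02889764 0.11      ]
grip [269, 205, 11, 4, 33] [273.87878788 206.60606061] [ -0.6 101. ]
t 8.03 tcp [0.5101 0.2072 0.1825] F [-0.5 -0.5 -0.7] M [ 0.   -0.03  0.01] gap 1.002 q [-0.75  0.33  0.37  1.9  -0.16  0.95 -0.17]
total lin cm [-1.841e+01  1.000e-02  1.110e+00] rot [-0.011 -0.004  0.641] head 0.141 rows>= 3.43067451977437
```

Emit:
servo_tool:
  increments:
    - {"linear": [-4, 0, 0], "delta_rot": [0, 0, 0.14]}
    - {"linear": [-8, 0, 0], "delta_rot": [0, 0, 0.28]}
    - {"linear": [-12, 0, 0], "delta_rot": [0, 0, 0.42]}
    - {"linear": [-16, 0, 0], "delta_rot": [0, 0, 0.55]}
    - {"linear": [-18.4, 0.6, 0], "delta_rot": [0, 0, 0.64]}

```text
clock: 8.65
tool_pos: [0.5417, 0.0227, 0.1811]
orientation: [0.861, 0.508, -0.003, -0.005]
ft_force: [-0.1, 1.5, -0.2]
finger_gap: 1.001
```

Emit:
servo_tool:
  increments:
    - {"linear": [0, 0, 0], "delta_rot": [0, 0, 0]}

```text
clock: 8.78
tool_pos: [0.5423, 0.021, 0.1811]
orientation: [0.862, 0.506, -0.003, -0.005]
ft_force: [0.1, 0.5, -0.6]
finger_gap: 0.998
```

```bash
python3 - <<'E'
from h import *
plan([.542,.0245,.125],-0.5)
E
```

```text
t 8.78 tcp [0.5423 0.021  0.1811] F [ 0.1  0.5 -0.6] M [ 0.03 -0.   -0.  ] gap 0.998 q [-0.57  0.34  0.57  1.92 -0.23  0.95 -0.39]
total lin cm [ 0.3  -0.14  5.61] rot [-0.011  0.001 -0.009] head -0.509 rows>= 0.8987045370069321
```

Emit:
servo_tool:
  increments:
    - {"linear": [0.3, -0.14, 2], "delta_rot": [-0.01, 0, 0]}
    - {"linear": [0.3, -0.14, 4], "delta_rot": [-0.01, 0, 0]}
    - {"linear": [0.3, -0.14, 5.6], "delta_rot": [-0.01, 0, 0]}
    - {"linear": [0.3, -0.14, 5.6], "delta_rot": [-0.01, 0, 0]}

```text
clock: 9.28
tool_pos: [0.541, 0.0255, 0.1238]
orientation: [0.862, 0.507, -0.002, -0.001]
ft_force: [0.4, 0.1, 0.5]
finger_gap: 1.002
```

```bash
python3 - <<'E'
from h import *
plan([.542,.0245,.082],-0.5)
t=bot.get_image("top")[:,:,::-1];s=bot.get_image("scene")[:,:,::-1]
cv2.imwrite("pics/c6.png",np.hstack([cv2.resize(t[170:240,260:330],(400,400),interpolation=cv2.INTER_CUBIC),cv2.resize(s[145:215,280:350],(400,400),interpolation=cv2.INTER_CUBIC)]))
E
```

```text
t 9.28 tcp [0.541  0.0255 0.1238] F [0.4 0.1 0.5] M [-0.02 -0.01 -0.07] gap 1.002 q [-0.54  0.41  0.54  1.98 -0.28  0.82 -0.36]
total lin cm [-0.03  0.15  4.18] rot [-0.004  0.002 -0.007] head -0.507 rows>= 0.6696184874216109
```

View pics/c6.png

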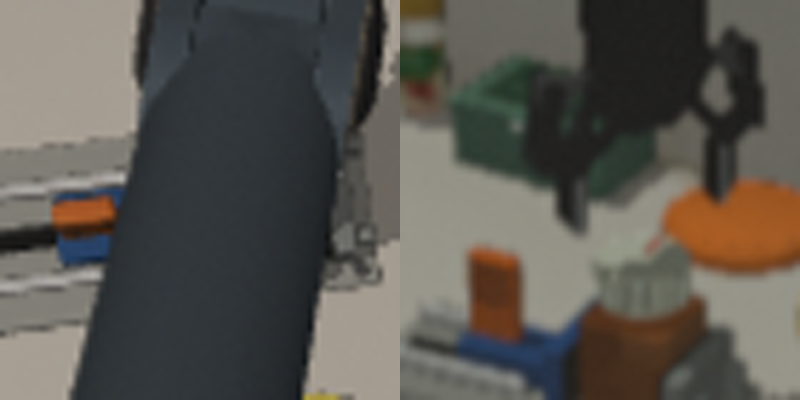

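The finger tips at (572,225) and (720,195) straddle the cap, whose top is at about (642,255). I'll go down and grip it.

Emit:
servo_tool:
  increments:
    - {"linear": [0, 0.15, 2], "delta_rot": [0, 0, 0]}
    - {"linear": [0, 0.15, 3.4], "delta_rot": [0, 0, 0]}
    - {"linear": [0, 0.15, 4.2], "delta_rot": [0, 0, 0]}
    - {"linear": [0, 0.15, 4.2], "delta_rot": [0, 0, 0]}

```text
clock: 9.88
tool_pos: [0.5433, 0.0242, 0.083]
orientation: [0.862, 0.507, -0.001, -0.001]
ft_force: [1.0, 0.1, -0.0]
finger_gap: 1.001
```

Emit:
servo_tool:
  increments:
    - {"linear": [0, 0, 0], "delta_rot": [0, 0, 0]}
    - {"linear": [0, 0, 0], "delta_rot": [0, 0, 0]}
    - {"linear": [0, 0, 0], "delta_rot": [0, 0, 0]}
    - {"linear": [0, 0, 0], "delta_rot": [0, 0, 0]}
  hand: 0
  newtons: 30

```text
clock: 10.38
tool_pos: [0.5417, 0.0257, 0.0835]
orientation: [0.862, 0.507, -0.002, -0.003]
ft_force: [-4.9, 3.0, 5.4]
finger_gap: 0.661
```

```bash
python3 - <<'E'
from h import *
plan([.542,.0245,.082],-0.5)
t=bot.get_image("top")[:,:,::-1];s=bot.get_image("scene")[:,:,::-1]
cv2.imwrite("pics/c7.png",np.hstack([cv2.resize(t[170:240,260:330],(400,400),interpolation=cv2.INTER_CUBIC),cv2.resize(s[155:225,280:350],(400,400),interpolation=cv2.INTER_CUBIC)]))
E
```

```text
t 10.38 tcp [0.5417 0.0257 0.0835] F [-4.9  3.   5.4] M [ 0.66  1.1  -0.02] gap 0.661 q [-0.51  0.47  0.5   2.01 -0.33  0.75 -0.31]
total lin cm [-0.09  0.09  0.15] rot [-0.006  0.001 -0.007] head -0.507 rows>= 0.05033038361463768
```

View pics/c7.png

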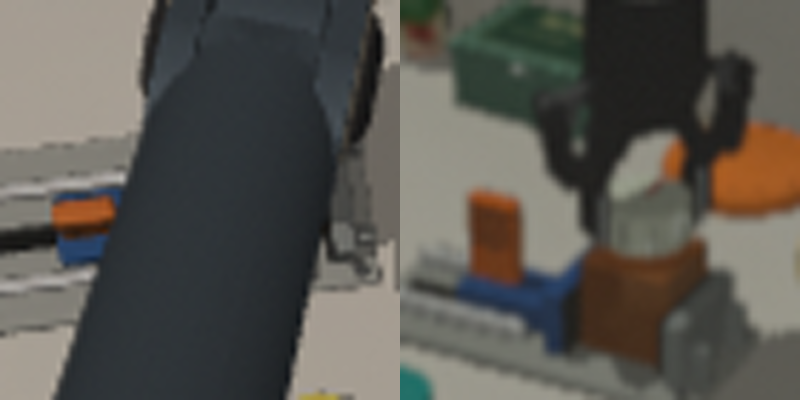

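Emit:
servo_tool:
  increments:
    - {"linear": [0, 0, 0], "delta_rot": [0, 0, 0]}
    - {"linear": [0, 0, 0], "delta_rot": [0, 0, 0]}
  newtons: 80

```text
clock: 10.72
tool_pos: [0.5415, 0.0257, 0.0838]
orientation: [0.862, 0.507, -0.002, -0.003]
ft_force: [-1.7, 0.7, 3.8]
finger_gap: 0.647
```

Emit:
servo_tool:
  increments:
    - {"linear": [0, 0, 0], "delta_rot": [0, 0, -0.1]}
    - {"linear": [0, 0, 0], "delta_rot": [0, 0, -0.2]}
    - {"linear": [0, 0, 0], "delta_rot": [0, 0, -0.3]}
    - {"linear": [0, 0, 0], "delta_rot": [0, 0, -0.4]}

```text
clock: 11.22
tool_pos: [0.5419, 0.0256, 0.0842]
orientation: [0.743, 0.669, -0.001, -0.003]
ft_force: [-1.5, -0.7, 3.1]
finger_gap: 0.645
```

```bash
python3 - <<'E'
from h import *
plan([.542,.0245,.083],0.69)
s=bot.get_image("scene")[:,:,::-1];t=bot.get_image("top")[:,:,::-1]
cv2.imwrite("pics/c8.png",np.hstack([cv2.resize(t[170:240,260:330],(400,400),interpolation=cv2.INTER_CUBIC),cv2.resize(s[155:225,280:350],(400,400),interpolation=cv2.INTER_CUBIC)]))
E
```

```text
t 11.22 tcp [0.5419 0.0256 0.0842] F [-1.5 -0.7  3.1] M [ 0.    0.25 -0.2 ] gap 0.645 q [-0.43  0.46  0.4   2.   -0.26  0.74  0.02]
total lin cm [-0.1   0.02  0.12] rot [-0.004 -0.005 -0.795] head -0.105 rows>= 4.2507264821403234
```

View pics/c8.png

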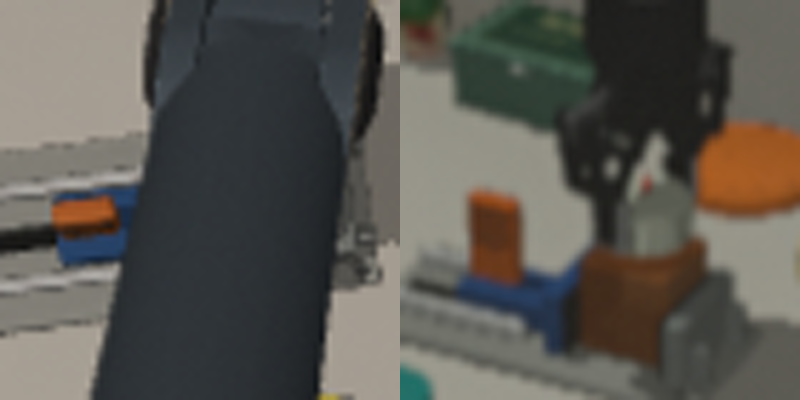

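The stripe has turned with the gripper and now shows at (648,183), while the jar body is unchanged. I'll continue to about 1.2 rad.

Emit:
servo_tool:
  increments:
    - {"linear": [0, 0, 0], "delta_rot": [0, 0, -0.1]}
    - {"linear": [0, 0, 0], "delta_rot": [0, 0, -0.2]}
    - {"linear": [0, 0, 0], "delta_rot": [0, 0, -0.3]}
    - {"linear": [0, 0, 0], "delta_rot": [0, 0, -0.4]}
    - {"linear": [0, 0, 0], "delta_rot": [0, 0, -0.5]}

```text
clock: 11.95
tool_pos: [0.5425, 0.026, 0.0848]
orientation: [0.555, 0.832, 0.001, -0.003]
ft_force: [-3.2, 2.2, 6.6]
finger_gap: 0.648
```

```bash
python3 - <<'E'
from h import *
plan([.542,.0245,.083],0.69)
s=bot.get_image("scene")[:,:,::-1]
cv2.imwrite("pics/c9.png",cv2.resize(s[155:225,280:350],(560,560),interpolation=cv2.INTER_CUBIC))
E
```

```text
t 11.95 tcp [0.5425 0.026  0.0848] F [-3.2  2.2  6.6] M [ 0.47  0.41 -0.09] gap 0.648 q [-0.33  0.44  0.27  1.99 -0.18  0.73  0.44]
total lin cm [-0.12 -0.11  0.18] rot [-0.001 -0.006 -0.296] head 0.394 rows>= 1.584883103729911
```

View pics/c9.png

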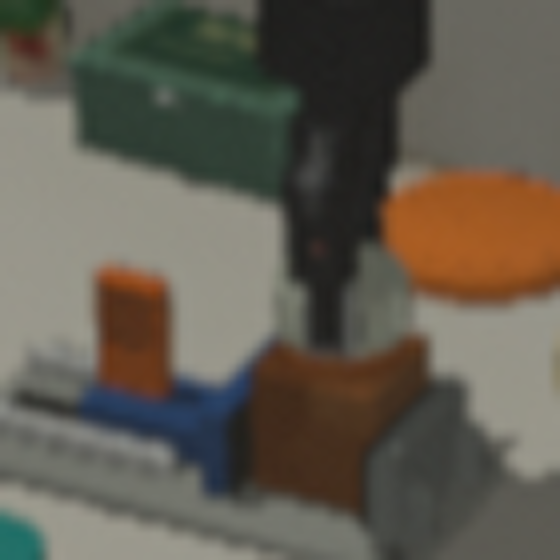

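Emit:
servo_tool:
  increments:
    - {"linear": [0, 0, 0], "delta_rot": [0, 0, -0.1]}
    - {"linear": [0, 0, 0], "delta_rot": [0, 0, -0.2]}
    - {"linear": [0, 0, 0], "delta_rot": [0, 0, -0.3]}
    - {"linear": [0, 0, 0], "delta_rot": [0, 0, -0.31]}

```text
clock: 12.5
tool_pos: [0.5425, 0.0266, 0.086]
orientation: [0.419, 0.908, 0.002, -0.003]
ft_force: [-4.5, 1.5, 9.5]
finger_gap: 0.652
```

Emit:
servo_tool:
  increments:
    - {"linear": [0, 0, 0], "delta_rot": [0, 0, 0]}
    - {"linear": [0, 0, 0], "delta_rot": [0, 0, 0]}

```text
clock: 12.75
tool_pos: [0.5423, 0.0265, 0.0862]
orientation: [0.42, 0.908, 0.001, -0.003]
ft_force: [-2.8, 0.3, 4.3]
finger_gap: 0.644
```

```bash
python3 - <<'E'
from h import *
plan([.542,.0245,.083],0.69)
s=bot.get_image("scene")[:,:,::-1]
cv2.imwrite("pics/c10.png",cv2.resize(s[155:225,280:350],(560,560),interpolation=cv2.INTER_CUBIC))
E
```

```text
t 12.75 tcp [0.5423 0.0265 0.0862] F [-2.8  0.3  4.3] M [0.07 0.61 0.03] gap 0.644 q [-0.27  0.44  0.19  1.99 -0.13  0.73  0.7 ]
total lin cm [-0.14 -0.15  0.32] rot [-0.    -0.007  0.014] head 0.704 rows>= 0.08601723631160352
```

View pics/c10.png

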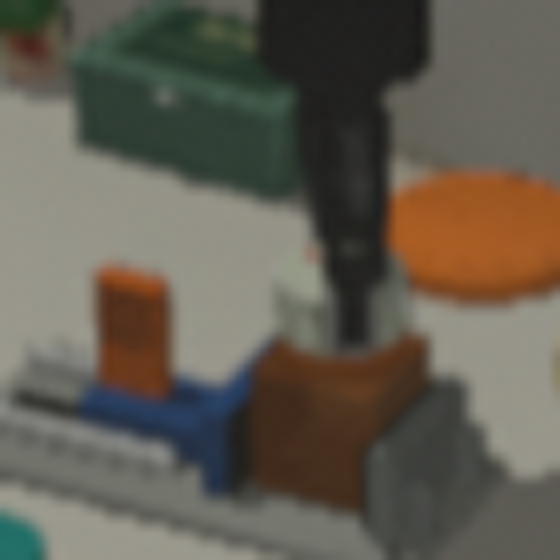

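The threads have let go: the turn is 1.21 rad, the torque is about 0 and the tool rose with the cap. Now I'll lift straight up.

Emit:
servo_tool:
  increments:
    - {"linear": [0, 0, -0.3], "delta_rot": [0, 0, 0]}
    - {"linear": [0, 0, -0.7], "delta_rot": [0, 0, 0]}
    - {"linear": [0, 0, -1.1], "delta_rot": [0, 0, 0]}

```text
clock: 13.18
tool_pos: [0.5423, 0.0263, 0.0972]
orientation: [0.42, 0.908, 0.001, -0.003]
ft_force: [-0.3, 0.1, -1.3]
finger_gap: 0.645
```

```bash
python3 - <<'E'
from h import *
plan([.542,.026,.122],0.70)
s=bot.get_image("scene")[:,:,::-1]
cv2.imwrite("pics/c11.png",cv2.resize(s[155:225,280:350],(560,560),interpolation=cv2.INTER_CUBIC))
E
```

```text
t 13.18 tcp [0.5423 0.0263 0.0972] F [-0.3  0.1 -1.3] M [-0.1   0.24 -0.02] gap 0.645 q [-0.27  0.42  0.19  1.98 -0.12  0.75  0.69]
total lin cm [ 0.01 -0.04 -2.48] rot [-0.    -0.007  0.004] head 0.704 rows>= 0.39678990402876074
```

View pics/c11.png

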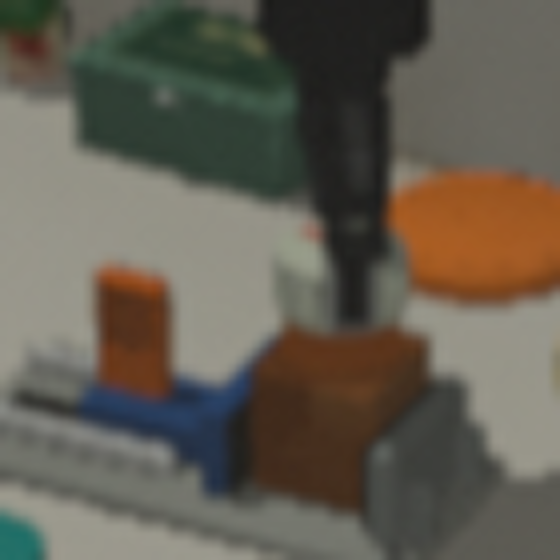

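The cap is coming up freely (force −1.3 N, about its own weight) and the jar stays in place.

Emit:
servo_tool:
  increments:
    - {"linear": [0, 0, -0.7], "delta_rot": [0, 0, 0]}
    - {"linear": [0, 0, -1.4], "delta_rot": [0, 0, 0]}
    - {"linear": [0, 0, -2.0], "delta_rot": [0, 0, 0]}
    - {"linear": [0, 0, -2.5], "delta_rot": [0, 0, 0]}
    - {"linear": [0, 0, -2.5], "delta_rot": [0, 0, 0]}

```text
clock: 13.85
tool_pos: [0.5431, 0.0263, 0.1233]
orientation: [0.42, 0.908, 0.002, -0.002]
ft_force: [0.1, -0.1, -0.6]
finger_gap: 0.647
```

Emit:
servo_tool:
  increments:
    - {"linear": [0, 0, 0], "delta_rot": [0, 0, 0]}
    - {"linear": [0, 0, 0], "delta_rot": [0, 0, 0]}
    - {"linear": [0, 0, 0], "delta_rot": [0, 0, 0]}

```text
clock: 14.22
tool_pos: [0.543, 0.0263, 0.1231]
orientation: [0.42, 0.908, 0.002, -0.003]
ft_force: [-0.5, -0.1, -0.5]
finger_gap: 0.648
```

```bash
python3 - <<'E'
from h import *
plan([.542,.026,.122],0.70)
s=bot.get_image("scene")[:,:,::-1];t=bot.get_image("top")[:,:,::-1]
cv2.imwrite("pics/s12.png",s)
cv2.imwrite("pics/c12.png",np.hstack([cv2.resize(s[155:225,280:350],(500,500),interpolation=cv2.INTER_CUBIC),cv2.resize(t[140:240,170:270],(300,500))]))
E
```

```text
t 14.22 tcp [0.543  0.0263 0.1231] F [-0.5 -0.1 -0.5] M [-0.01 -0.03  0.01] gap 0.648 q [-0.28  0.38  0.2   1.96 -0.11  0.81  0.68]
total lin cm [ 0.05 -0.09  0.11] rot [ 0.001 -0.006  0.004] head 0.704 rows>= 0.041690502633470995
```

View pics/c12.png

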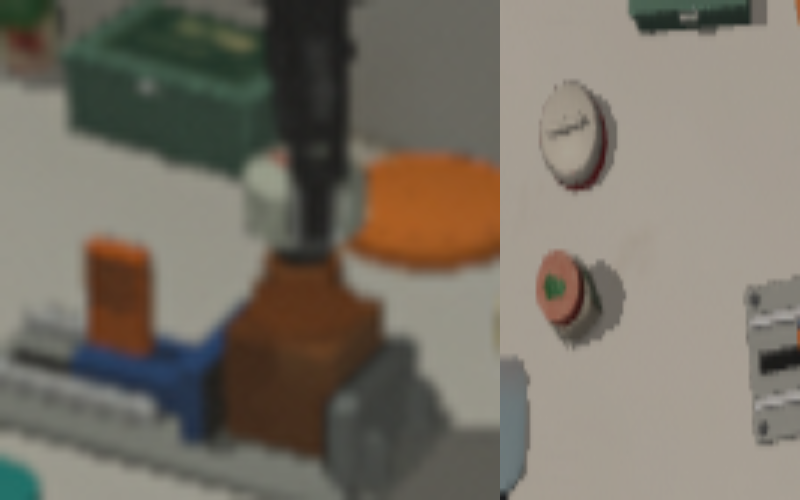

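The cap is level in the fingers, clear above the amber neck (rim at about (305,248), neck top at (305,260)). The jar stands between the jaws, and the spice jar and timer are untouched. Rim height works out at 74 + 39 = 113 mm, so I'm handing in.

```bash
python3 - <<'E'
from rig import bot
print(bot.sign_off())
E
```

```text
the job is handed in; nothing more can be done
None
```

I opened the jar and handed the job in at about 14 s. The cap was still held level in the gripper above the jar's mouth. The hand-in gives no verdict.

**Clamping:** I gripped the orange bar and slid the jaw until it stalled on the jar, finishing with a 42 N push. The grip then measured about 101 mm from the vice origin in the camera and 100 mm by the tool. That puts the jaw's travel at 44–45 mm, against the 43 mm needed. The camera figure leaves only about 1 mm of margin, within the calibration error.

**Unscrewing:** I turned the cap 1.21 rad anticlockwise. The torque dropped to about zero and the tool rose with the cap, so the threads had let go. The cap's own angle comes from the gripper's turn, with the stripe seen moving along with it.

**Last checks:**

| Check | Result |
|---|---|
| Cap rim above the jar's underside | about 113 mm, worked out from the lift (100–130 mm wanted) |
| Cap centring | within about 2 mm of where I measured the cap before gripping it |
| Contact with the jar | outside force about 0.7 N including the cap's weight, so no sign of touching |
| Jar | upright between the jaws in the last pictures, a clear gap under the cap |
| Spice jar and kitchen timer | standing undisturbed in the last picture |
| Tart dish | I did not check it separately; the arm stayed well away from that area |

The jar sits about 5–6 mm off the vice's seat along the vice's x axis, within the 15 mm limit.

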